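# Push the carton between the bins into the row

### The job

One white carton has been left in front of the two small blue bins; in the row of cartons behind the bins one place, opposite the gap, is empty. Without taking it between the fingers, lifting or tipping it, push that carton along the counter with the outside of the fingers, through the narrow gap between the two bins, until it stands wholly behind them, square against the aluminium stop bar in the empty place. Leave the other stock where it is and take the hand clear at the end.

Things in the scene. Friction and masses are not known exactly. Their poses are not given: they have to be found in the camera images.
- bay: Fixed: two blue open bins side by side, stop bar behind. Origin on the counter in the middle of the gap; x points through the gap away from the robot to the bar (within 0.25 rad of world x), y left across it, z up. Each bin: 80 mm deep (x -40 to +40), 90 mm wide (|y| 38 to 128), 50 mm high; so the gap is 76 mm wide, 80 mm long.
- home (a point): Centre of the empty place, on the counter between the bins' rear and the stop bar, at bay x = +93 mm, y = 0 (axes as the bay's): the carton's origin belongs here. The fixed aluminium stop bar runs along y, 320 mm long and 30 mm high; its near face is 45 mm beyond this point. The carton's rear face is then 8 mm behind the bins.
- carton: The carton to push: loose white closed box, 90 mm long (its x), 70 mm wide (its y), 40 mm high, 0.18 to 0.35 kg. Origin at the centre of its underside, z up. Starts alone in front of the bins (bay x -150 to -125 mm, bay y within 60 mm), turned up to 0.5 rad from bay x; it goes through the gap lengthwise, 3 mm clear each side.
- stock_left: Bystander: carton of the same kind and size, loose, already standing in the row behind the left bin against the stop bar, centre at about bay y +105 mm. Origin at the centre of its underside.
- stock_right: Bystander: the same behind the right bin, at about bay y -105 mm. Origin at the centre of its underside.
- brown_box: Bystander: brown cardboard box 60 x 50 x 55 mm, loose, outside one of the bins (about 190 mm to one side of the gap). Origin at the centre of its underside.
- sealant_jar: Bystander: upright jar, 56 mm across and 75 mm high, loose, about 190 mm to the other side of the gap from the brown box. Origin at the centre of its underside.
- flange: Bystander: flat steel ring 72 mm across, 14 mm high, lying on the counter about 215 mm to one side of the carton's start area. Origin at the centre of its underside.
- tee: Bystander: brass pipe tee, 60 mm long, 34 mm high, lying loose about 215 mm to the other side. Origin on the counter under its middle.
- wrench: Bystander: wrench lying loose on the counter about 310 mm to the right of the gap line. Origin on the counter under it.
There are look-alikes about, which are no part of the job. Leave any black, green or purple look-alike of the carton alone.

How it is judged:
By the outcome, as a careful person would: the job done as asked, in the order asked, and still so for the second after the job is handed in, with the robot touching nothing.
It also fails if it takes over 64 s, if anything falls off the work surface, if the arm or the gripper's body presses on something with over 40 N, if the wrist force passes 120 N, or if a joint passes its speed limit or range.

### The arm

A 6-joint arm with a two-finger parallel gripper is mounted at the origin on the work surface. World frame = base frame: x ahead of the robot, y to its left, z up, the work surface at z = 0. Lengths are in m, angles in rad, forces in N, time in s.
With the tool pointing down it reaches from about 0.275 to 0.85 m from the base axis. Payload 19 kg.
Tool frame: the origin (TCP) lies at the very end of the fingers, on their centre line; the grasp point (between the pads) lies 19 mm behind it (robot.grasp_offset is the distance from the TCP to the grasp point, in m); z points along the fingers, x is the direction in which the jaws open and shut, and the axes are right-handed (so a half turn about z gives the same grasp; the last joint's range is limited). The gripper opens to 85 mm and grips with 20 to 120 N. Pads are 22 mm wide; open, the fingers measure 114 mm over their backs; the gripper's body (76 mm by 85 mm) begins 54 mm behind the grasp point. The pads swing forward as they close: fully open they stand 13 mm farther back than shut.
Start: joints at [-1.307, 0.15, 1.437, -0, 1.554, -0.134], TCP at [0.223, -0.53, 0.231] pointing down, gripper open.
Joint ranges: [-2.8, 2.8], [-0.68, 2.1], [0.12, 2.68], [-1.39, 4.53], [0.16, 2.79], [-2.81, 2.81]. Speed limits (rad/s): [1.89, 1.89, 2.22, 3.01, 3.01, 3.01].

### API

Orientations are given as [roll, pitch, yaw] about the fixed x, y, z axes, in that order (R = Rz(yaw) Ry(pitch) Rx(roll)).
In Python, from plant import robot gives the robot as it stands.
- The arm moves only by the shell command python3 -m crank 'ROWS' [OPENING]. ROWS is text: rows parted by semicolons, each of 4 numbers parted by spaces: the shift along the tool's x, y, z in mm, then the turn about the tool's z in rad. A call has 1 to 12 rows; each row shifts and turns the commanded pose from where the row before left it, along the tool's axes as they then stand; what a row does not reach is not made up. A row lasts 1/8 s, in which the tool goes at most 62.5 mm and 10.7 degrees, less where a joint would pass 70% of its speed; a pose out of reach is approached as far as the arm can. A call is refused whole if a number of a shift passes 62.5 or a number of a turn 0.188, either way. A call with a gripper value outside its range is refused whole. OPENING is the opening, from 0 (shut) to 1 (fully open), set as the call begins (- or left out, the last holds). The fingers move at their own pace and stop on an object; the grip force is fixed at half the most. Time passes only in rows, so rows that do not move let the fingers close. It gives the time, the measured TCP pose, the force and the opening at its end, in the units of the state.
- robot.observe(): the state, without advancing time (a new reading comes with each control period).
- robot.camera(name): name is "scene" or "top"; returns (picture, depth): 384x512x3 uint8, red, green, blue; 384x512 float32, m along the optical axis (not along the pixel's ray), 0 where there is no reading.
- robot.camera_params(name): a dict with "fx", "fy", "cx", "cy" (pixels), "world_from_camera" (4x4, takes a point from camera to world coordinates). Camera axes: x right, y down, z forward; pixel columns grow to the right and rows downward; lengths in m; the calibration is good to about 2 mm. A picture is of the moment at which its call begins. camera_params takes no time and is no camera call.
- robot.job_done(): hands the job in, once; it reports no verdict.
The state is a dict: "t": time; "q": joint angles; "joint_vel": joint speeds; "joint_efforts": joint torques, N m; "tcp_pos": TCP position; "tool_rot": TCP orientation; "ft_force": force on the tool from outside, world axes, zero at the start; "torque": the same for the moment, N m; "opening": opening from 0.0 (shut) to 1.0 (fully open).
Only numpy, scipy, OpenCV 4.12 (cv2) and the standard library are available. Lean on these libraries where they do the work, as an engineer would, in place of code of your own. Each camera call takes 0.05 s, during which the arm holds its last target. There are 200 camera calls.

## Working session

There is one attempt and no reset: what is moved stays moved. The work goes in short steps, Python scripts to look and compute and a shell command to move; the robot and the scene stay as the last step left them, time stands still between calls to the robot, and variables do not carry over. Pictures are saved under pics/ and viewed, about 8 in all and at most 12, crops included, and the job is handed in when it is done.

```bash
mkdir -p pics; ls; cat > h.py <<'E'
import numpy as np, cv2
from plant import robot
def snap(name,fn=None):
    im,d=robot.camera(name)
    if fn: cv2.imwrite('pics/'+fn,cv2.cvtColor(im,cv2.COLOR_RGB2BGR))
    p=robot.camera_params(name)
    v,u=np.mgrid[:384,:512]
    P=np.stack([(u-p['cx'])/p['fx']*d,(v-p['cy'])/p['fy']*d,d,np.ones_like(d)],-1)@np.array(p['world_from_camera']).T
    P=P[...,:3]; P[d==0]=np.nan
    return im,d,P
E
python3 - <<'E'
from h import *
a=snap('top','top0.png'); b=snap('scene','scene0.png')
np.savez('s0.npz',ti=a[0],tP=a[2],si=b[0],sP=b[2])
s=robot.observe(); print(s)
for n in('top','scene'): print(np.round(robot.camera_params(n)['world_from_camera'],3).tolist(), robot.camera_params(n)['fx'])
E
```

```text
pics
{'t': 0.1, 'q': array([-1.30701484e+00,  1.50933366e-01,  1.43794012e+00, -2.21778258e-05,
        1.55380129e+00, -1.34020877e-01]), 'joint_vel': array([ 1.91862530e-03, -4.75685643e-04, -1.05741912e-03, -7.31050965e-05,
       -5.99180329e-04,  3.84226556e-04]), 'joint_efforts': array([ 5.85451402e-03, -7.14385557e+01, -5.71794927e+01, -1.30992735e-04,
        7.11371118e-03, -2.93109792e-05]), 'tcp_pos': array([ 0.22265812, -0.52990485,  0.2307507 ]), 'tool_rot': array([-3.14147004e+00,  1.07537785e-03, -1.17299351e+00]), 'ft_force': array([-1.01690306, -0.26340245,  0.11387474]), 'torque': array([ 0.02914185, -0.00197135, -0.05434161]), 'opening': 1.000198771919538}
[[0.013, -0.995, 0.101, 0.414], [-1.0, -0.014, -0.002, 0.028], [0.003, -0.101, -0.995, 1.276], [0.0, 0.0, 0.0, 1.0]] 489.2877985195156
[[0.477, 0.463, -0.747, 1.23], [0.879, -0.246, 0.408, -0.362], [0.005, -0.851, -0.525, 0.542], [0.0, 0.0, 0.0, 1.0]] 408.5736933848749
```

View pics/top0.png

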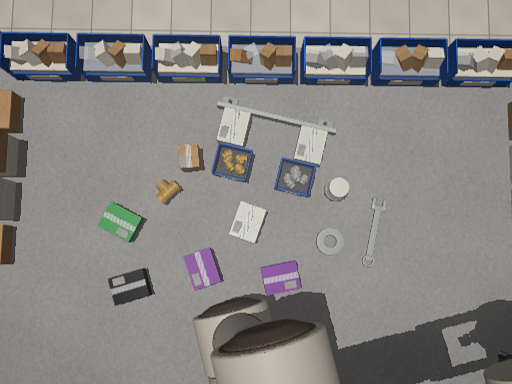

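View pics/scene0.png

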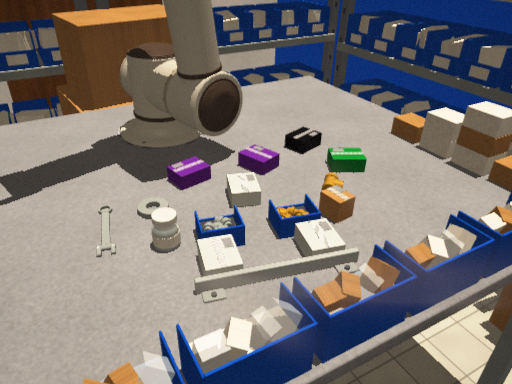

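The top view shows white cartons at (248,222), (235,126) and (311,143). The two at the back stand in the row at the bar, so the loose one in front of the bins at (248,222) is the one to push. The green (120,222), black (130,287) and purple (203,268), (281,277) boxes are look-alikes and stay where they are. Next I'll confirm with a crop and measure.

```bash
cat >> h.py <<'E'
def rect(pts):
    (c,s,a)=cv2.minAreaRect((pts*1000).astype(np.float32))
    b=cv2.boxPoints((c,s,a)); e=[b[1]-b[0],b[2]-b[1]]
    l=max(e,key=np.linalg.norm); l=l*np.sign(l[0]); return np.array(c),sorted(s),np.arctan2(l[1],l[0])
def blob(m,P,px):
    n,L=cv2.connectedComponents(m.astype(np.uint8)); k=L[px[1],px[0]]
    return P[(L==k)] if k else np.zeros((0,3))
E
python3 - <<'E'
from h import *
z=np.load('s0.npz'); im,P=z['ti'],z['tP']; Z=P[...,2]
cv2.imwrite('pics/crop0.png',cv2.resize(cv2.cvtColor(im[90:300,130:400],cv2.COLOR_RGB2BGR),None,fx=2.9,fy=2.8,interpolation=cv2.INTER_CUBIC))
for n,px in dict(carton=(248,222),left=(235,126),right=(311,143)).items():
    q=blob((Z>.03)&(Z<.05)&(im.min(2)>110),P,px); print(n,len(q),rect(q[:,:2]),np.nanmedian(q[:,2]))
for n,px in dict(L=(232,162),R=(295,177)).items():
    x0,y0=px; m=np.zeros(Z.shape,bool); m[y0-28:y0+29,x0-28:x0+29]=1
    hsv=cv2.cvtColor(im,cv2.COLOR_RGB2HSV); m&=(hsv[...,0]>100)&(hsv[...,0]<130)&(hsv[...,1]>120)&(Z>.04)&(Z<.06)
    q=P[m]; print(n,len(q),rect(q[:,:2]),q[:,2].mean())
for n,px in dict(p1=(203,268),p2=(281,277)).items():
    q=blob((Z>.025)&(Z<.06),P,px); print(n,len(q),rect(q[:,:2]),np.nanmedian(q[:,2]))
m=(Z>.02)&(Z<.04); m[:95]=0;m[136:]=0;m[:,:215]=0;m[:,338:]=0
q=P[m];print('bar',len(q),cv2.fitLine((q[:,:2]*1000).astype(np.float32),cv2.DIST_HUBER,0,.01,.01).ravel(),rect(q[:,:2]))
E
```

```text
carton 976 (array([485.91879272,  39.23650742]), [69.83983612060547, 90.10926055908203], np.float32(-0.33062693)) 0.038908639611484164
left 939 (array([739.09832764,  77.74545288]), [70.45760345458984, 102.69788360595703], np.float32(-0.21827212)) 0.03900481460289629
right 962 (array([ 695.51062012, -116.35974121]), [81.42362976074219, 103.01356506347656], np.float32(-0.2175613)) 0.03902965063777786
L 124 (array([640.50512695,  80.59514618]), [80.50505828857422, 89.0443115234375], np.float32(1.3443872)) 0.04879009717357155
R 135 (array([604.31719971, -80.73942566]), [79.6476821899414, 88.85235595703125], np.float32(1.3447142)) 0.04893644520126651
p1 1028 (array([366.7911377, 151.3561554]), [70.41496276855469, 89.81988525390625], np.float32(0.34729)) 0.038888754407949255
p2 1014 (array([347.1005249 , -46.35647583]), [70.07611846923828, 90.03152465820312], np.float32(-1.3570638)) 0.03892913871896453
bar 1191 [ 1.3066038e-01  9.9142718e-01  7.4879718e+02 -4.3595127e+01] (array([754.83013916, -31.69854736]), [92.0, 309.5002136230469], np.float32(1.5660487))
```

View pics/crop0.png

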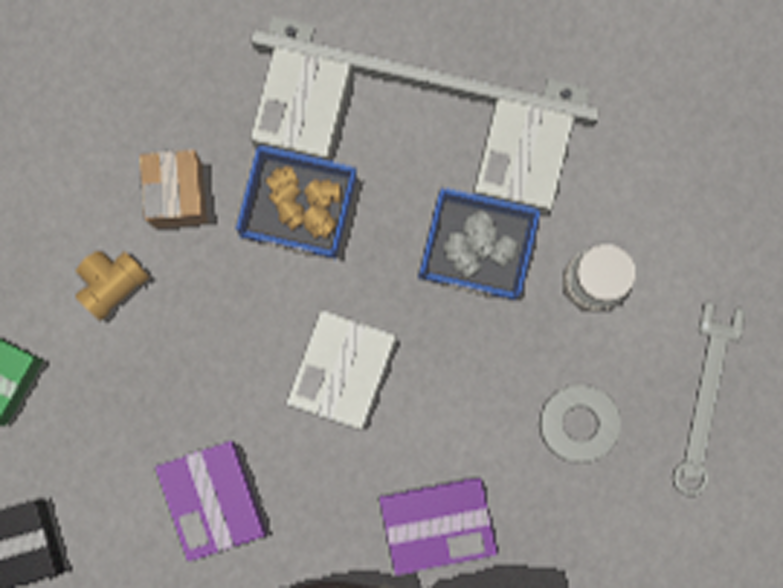

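The crop confirms it: the only white carton in front of the bins is at crop (343,370), and the row place opposite the gap is empty. In bay axes it sits at x -142, y +8 mm, turned -0.108 rad, and the bay yaw is about -0.223. The plan is to push on its rear face with both fingertips set about 34 mm apart, which is 63 mm over their backs and fits the gap.

```bash
python3 -m crank '0 0 0 0.182;0 0 0 0.182;0 0 0 0.182;0 0 0 0.182' 0.4 && python3 -m crank '-52 1.4 6.5 0;-52 1.4 6.5 0;-52 1.4 6.5 0;-52 1.4 6.5 0;-52 1.4 6.5 0;-52 1.4 6.5 0;-52 1.4 6.5 0;-52 1.4 6.5 0;-52 1.4 6.5 0;-52 1.4 6.5 0;-52 1.4 6.5 0;-52 1.4 6.5 0'; python3 -m crank '0 0 0 0'
```

```text
t: 0.6
tcp_pos: [0.2227, -0.5299, 0.2309]
tool_rot: [3.141, 0.001, -1.907]
ft_force: [-0.5, -0.4, 0.4]
opening: 0.396
t: 2.1
tcp_pos: [0.4093, 0.0675, 0.1531]
tool_rot: [-3.141, 0.0, -1.901]
ft_force: [0.4, -0.3, 1.0]
opening: 0.399
t: 2.22
tcp_pos: [0.409, 0.0685, 0.1526]
tool_rot: [3.14, 0.0, -1.896]
ft_force: [0.1, -0.6, -0.6]
opening: 0.398
```

```bash
python3 -m crank '1 -0.5 45 0;1 -0.5 45 0;0.7 0 35 0;0 0 15 0.006;0 0 0 0'; python3 - <<'E'
from h import *
a=snap('top','top1.png'); b=snap('scene','scene1.png')
c=np.vstack([cv2.resize(a[0][180:290,190:310],(600,300)),cv2.resize(b[0][130:260,170:360],(600,300))])
cv2.imwrite('pics/c1.png',c[...,::-1])
E
```

```text
t: 2.85
tcp_pos: [0.409, 0.0624, 0.0132]
tool_rot: [3.14, -0.0, -1.908]
ft_force: [0.7, -0.4, 0.9]
opening: 0.397
```

View pics/c1.png

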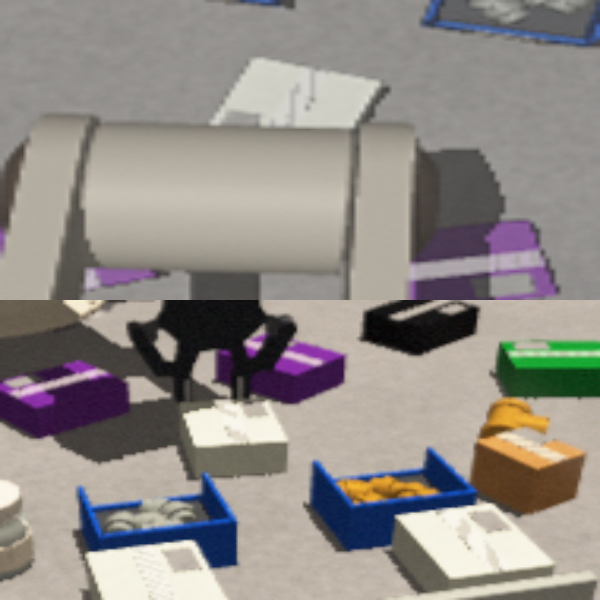

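The view shows both fingertips low behind the carton at (215,395) in the lower half, with the wider knuckles well above bin height. Next comes an S-curve push to take out the 8 mm offset and the turn.

```bash
python3 -m crank '-3.6 -10 0 0;0 -9 0 0;0 -5 0 0;-2.1 -5 0 0.037;-2.1 -5 0 0.037;-2.1 -5 0 0.037;0 -5 0 0;0 -5 0 0;0 0 0 0'; cat >> h.py <<'E'
B=np.array([622.4,-.1]); by=-.223
def bay(xy): d=np.asarray(xy)-B; return np.array([d[0]*np.cos(by)+d[1]*np.sin(by),-d[0]*np.sin(by)+d[1]*np.cos(by)])
def meas(im,P,px):
    Z=P[...,2]; q=blob((Z>.033)&(Z<.046)&(im.min(2)>90)&(np.ptp(im.astype(int),axis=2)<40),P,px)
    if len(q)==0: return None
    c,s,a=rect(q[:,:2]); return np.round(bay(c),1),np.round(s,1),round(float(a-by),3),len(q)
def tcp():
    s=robot.observe(); print('t',s['t'],'tcp bay',np.round(bay(s['tcp_pos'][:2]*1000),1),'heading',round(s['tool_rot'][2]+np.pi/2-by,3),'F',np.round(s['ft_force'],1))
E
python3 - <<'E'
from h import *
z=np.load('s0.npz'); print('scene0',meas(z['si'],z['sP'],(245,188)))
im,d,P=snap('scene','scene2.png'); print(meas(im,P,(245,205)))
im2,d2,P2=snap('top','top2.png'); cv2.imwrite('pics/c2.png',np.vstack([cv2.resize(im2[140:240,200:330],(600,300)),cv2.resize(im[140:270,170:360],(600,300))])[...,::-1])
for px in((256,195),(260,200),(252,190)): print(meas(im2,P2,px))
tcp()
E
```

```text
t: 4.08
tcp_pos: [0.4587, 0.0541, 0.0133]
tool_rot: [-3.141, 0.0, -2.018]
ft_force: [-0.7, 0.7, -0.4]
opening: 0.4
scene0 (array([-142.5,    8.5]), array([69.9, 94.3]), -0.109, 630)
None
None
(array([-76.2,   3.8]), array([22.4, 58.5]), 1.657, 132)
None
t 4.175 tcp bay [-172.    16.7] heading -0.224 F [ 0.4 -0.5 -0.6]
```

View pics/c2.png

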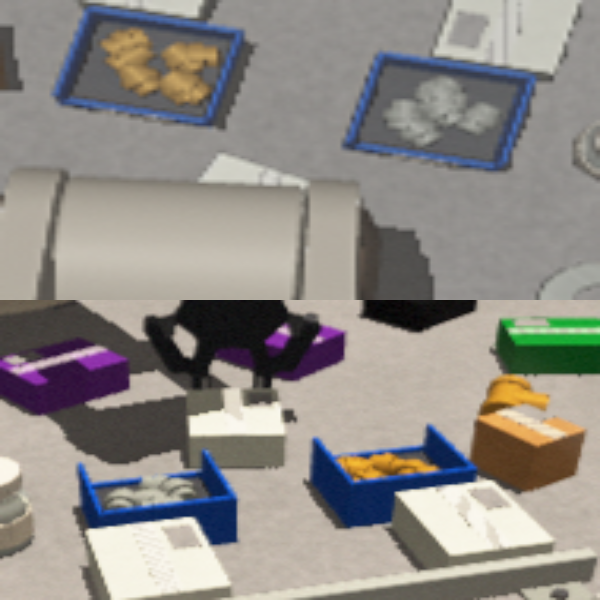

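```bash
cat >> h.py <<'E'
def where(im,P,ext=None):
    # scene view: top-face points of the carton by 3D region (bay frame), fixed 90x70 fit to front/sides
    Q=np.stack([*np.moveaxis((P[...,:2]*1000-B),-1,0)],-1); c,s=np.cos(by),np.sin(by)
    X=Q[...,0]*c+Q[...,1]*s; Y=-Q[...,0]*s+Q[...,1]*c; Z=P[...,2]
    m=(Z>.033)&(Z<.046)&(X>-240)&(X<60 if ext is None else X<ext)&(abs(Y)<75)&(im.min(2)>70)&(np.ptp(im.astype(int),axis=2)<45)
    n,L,st,_=cv2.connectedComponentsWithStats(m.astype(np.uint8)); k=1+st[1:,4].argmax(); m=L==k
    p=np.stack([X[m],Y[m]],1).astype(np.float32); r=rect(p/1000); v=np.argwhere(m)
    print('carton bay',np.round(r[0],1),np.round(r[1],1),'yaw',round(float(r[2]),3),'n',len(p),'xmax',round(float(p[:,0].max()),1),'y',np.round([p[:,1].min(),p[:,1].max()],1)); return p
E
python3 - <<'E'
from h import *
z=np.load('s0.npz'); where(z['si'],z['sP'])
where(*[snap('scene')[i] for i in(0,2)])
E
```

```text
carton bay [-142.6    8.5] [70.  94.3] yaw -0.11 n 646 xmax -92.6 y [-30.9  46.7]
carton bay [-118.4    4.1] [69.7 95.8] yaw -0.238 n 646 xmax -66.0 y [-38.6  47. ]
```

```bash
python3 -m crank '0 -4 0 0;2.5 -5 0 -0.045;2.5 -5 0 -0.045;2.5 -5 0 -0.045;2.5 -5 0 -0.045;2.5 -5 0 -0.044;0 0 0 0'; python3 - <<'E'
from h import *
where(*[snap('scene')[i] for i in(0,2)]); tcp()
E
```

```text
t: 5.15
tcp_pos: [0.4813, 0.032, 0.0133]
tool_rot: [-3.141, 0.0, -1.794]
ft_force: [0.6, -0.4, -0.0]
opening: 0.396
carton bay [-89.3  -0.5] [70.6 95.3] yaw 0.005 n 698 xmax -41.7 y [-36.   34.8]
t 5.25 tcp bay [-145.1    0.3] heading -0.001 F [-0.1  0.1 -0.4]
```

```bash
python3 -m crank '0 -5 0 0;0 -5 0 0;0 -5 0 0;0 -5 0 0;0 -5 0 0;0 -5 0 0;0 -5 0 0;0 0 0 0'; python3 - <<'E'
from h import *
im,d,P=snap('scene'); where(im,P); tcp()
cv2.imwrite('pics/c3.png',cv2.resize(im[140:270,170:360],(760,520))[...,::-1])
E
```

```text
t: 6.25
tcp_pos: [0.5155, 0.0243, 0.0133]
tool_rot: [-3.141, 0.0, -1.794]
ft_force: [0.2, 0.0, -0.3]
opening: 0.398
carton bay [-54.6   0.8] [72.9 97.9] yaw 0.037 n 741 xmax -6.3 y [-36.3  38.1]
t 6.3 tcp bay [-109.9    0.2] heading -0.0 F [ 0.8  0.1 -0.2]
```

View pics/c3.png

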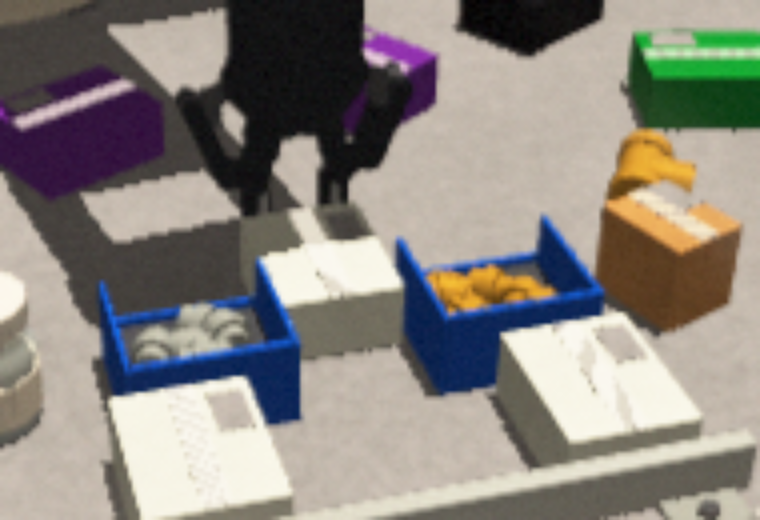

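The carton is straight in the gap, front face at crop (350,330), with no force on the tool. I keep pushing.

```bash
python3 -m crank '0 -5 0 0;0 -5 0 0;0 -5 0 0;0 -5 0 0;0 -5 0 0;0 -5 0 0;0 -5 0 0;0 -5 0 0;0 -5 0 0;0 0 0 0' && python3 - <<'E'
from h import *
tcp()
E
python3 -m crank '0 -5 0 0;0 -5 0 0;0 -5 0 0;0 -5 0 0;0 -5 0 0;0 -5 0 0;0 -5 0 0;0 -5 0 0;0 -5 0 0;0 -5 0 0;0 0 0 0' && python3 - <<'E'
from h import *
im,d,P=snap('scene'); where(im,P,137); tcp()
cv2.imwrite('pics/c4.png',cv2.resize(im[150:300,170:370],(760,570))[...,::-1])
E
```

```text
t: 7.55
tcp_pos: [0.5594, 0.0144, 0.0133]
tool_rot: [-3.141, 0.0, -1.794]
ft_force: [-0.4, -0.1, 0.4]
opening: 0.404
t 7.55 tcp bay [-64.7   0.2] heading -0.0 F [-0.4 -0.1  0.4]
t: 8.93
tcp_pos: [0.6081, 0.0033, 0.0133]
tool_rot: [-3.141, 0.0, -1.794]
ft_force: [0.2, 0.6, -0.4]
opening: 0.4
carton bay [41.6  1. ] [73.9 94.4] yaw -0.015 n 961 xmax 88.5 y [-36.4  38.1]
t 8.975 tcp bay [-14.9   0.2] heading -0.0 F [ 0.3 -0.4  0.3]
```

View pics/c4.png

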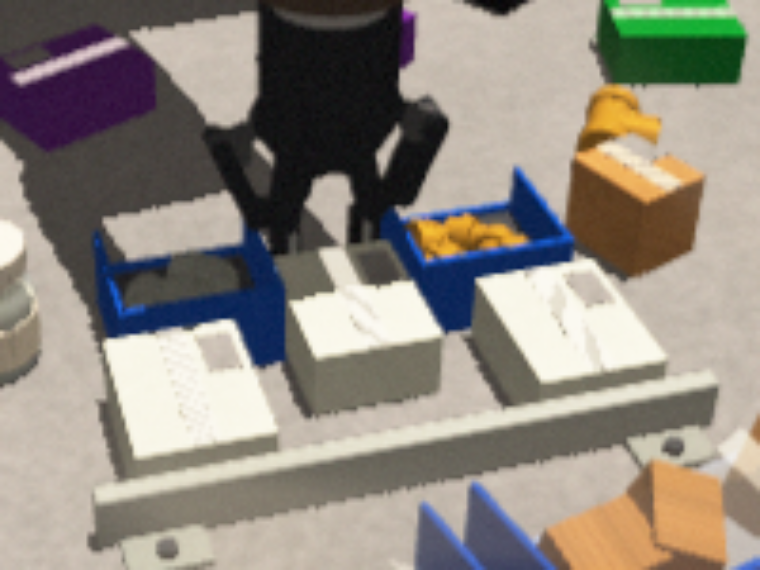

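The carton is half out behind the bins and straight, front face at crop (380,375). About 52 mm remains to the bar.

```bash
python3 -m crank '0 -5 0 0;0 -5 0 0;0 -5 0 0;0 -5 0 0;0 -5 0 0;0 -5 0 0;0 -5 0 0;0 -5 0 0;0 -5 0 0;0 -3 0 0;0 0 0 0' && python3 -m crank '0 -1 0 0;0 -1 0 0;0 0 0 0' && python3 -m crank '0 -1 0 0;0 -1 0 0;0 0 0 0' && python3 - <<'E'
from h import *
tcp()
im,d,P=snap('scene'); where(im,P,137)
E
```

```text
t: 10.35
tcp_pos: [0.6548, -0.0073, 0.0133]
tool_rot: [-3.141, 0.0, -1.794]
ft_force: [-0.3, 0.1, 0.3]
opening: 0.404
t: 10.72
tcp_pos: [0.6565, -0.0077, 0.0133]
tool_rot: [-3.142, 0.0, -1.794]
ft_force: [1.1, 0.8, -0.1]
opening: 0.4
t: 11.1
tcp_pos: [0.6576, -0.0079, 0.0133]
tool_rot: [3.139, -0.0, -1.794]
ft_force: [-10.9, 1.3, 5.3]
opening: 0.399
t 11.1 tcp bay [36.1  0.2] heading -0.0 F [-10.9   1.3   5.3]
carton bay [90.7 -1.1] [70.8 92.5] yaw -0.001 n 1123 xmax 137.0 y [-36.5  34.2]
```

The force shows the carton meeting the bar. One more small press to seat it square, then back off and up.

```bash
python3 -m crank '0 -1 0 0;0 0 0 0' && python3 -m crank '0 3 0 0;0 6 0 0;0 8 0 0;0 8 -20 0;0 0 -40 0;0 0 -50 0;0 20 -50 0;0 50 -30 0;0 60 0 0;0 60 0 0;0 60 0 0;0 0 0 0' && python3 - <<'E'
from h import *
tcp()
im,d,P=snap('scene'); where(im,P,137)
im2,d2,P2=snap('top'); where(im2,P2,137)
z=np.load('s0.npz')
for n,a,b in(('top',z['ti'],im2),('scene',z['si'],im)): print(n,np.abs(a.astype(int)-b).mean().round(2))
for n,px in dict(left=(235,126),right=(311,143)).items():
  print(n,meas(z['ti'],z['tP'],px),meas(im2,P2,px))
cv2.imwrite('pics/c5.png',np.hstack([cv2.resize(im2[90:260,150:360],(400,324)),cv2.resize(im[140:290,170:370],(400,324))])[...,::-1])
E
```

```text
t: 11.4
tcp_pos: [0.6576, -0.0079, 0.0133]
tool_rot: [3.137, -0.0, -1.794]
ft_force: [-19.5, 3.0, 11.7]
opening: 0.4
t: 12.9
tcp_pos: [0.3884, 0.0533, 0.2052]
tool_rot: [-3.138, 0.001, -1.793]
ft_force: [0.6, -0.5, 0.2]
opening: 0.403
t 12.9 tcp bay [-240.1    0.3] heading 0.001 F [ 0.6 -0.5  0.2]
carton bay [91. -1.] [70.8 92. ] yaw -0.001 n 1198 xmax 137.0 y [-36.4  34.4]
carton bay [91.9 -1.6] [70.  90.1] yaw 0.0 n 921 xmax 137.0 y [-36.6  33.4]
top 11.35
scene 10.4
left None (array([ 91.8, 101.6]), array([70.4, 95. ]), -0.009, 920)
right (array([  91.4, -103. ]), array([69.9, 94.3]), 0.002, 933) (array([  92.3, -103.3]), array([70.4, 96.6]), 0.005, 927)
```

View pics/c5.png

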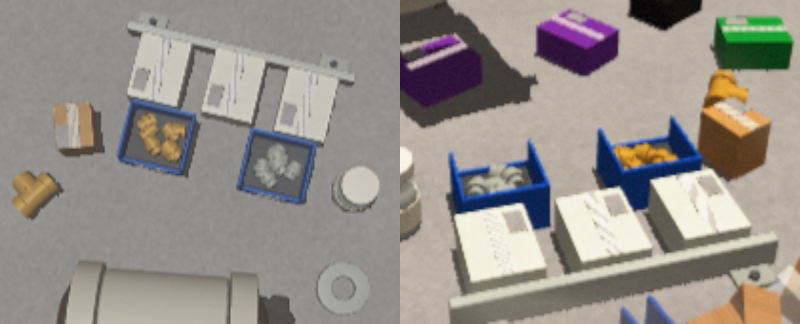

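The carton stands in the row, square and in line with its neighbours, and the hand is clear.

```bash
python3 -c "
from plant import robot
robot.job_done()"
```

```text
the job is handed in; nothing more can be done
```

The white carton now stands in the empty place, square against the stop bar. I pushed it along the counter with two partly open fingertips on its rear face. A shallow S-curve lined it up, then it went straight through the gap. It was never gripped, lifted or tipped.

**Last checks:**
- **Carton pose:** the top camera puts the centre at bay (91.9, -1.6) mm with yaw 0.000. The scene camera gives (91.0, -1.0) mm and yaw -0.001. Home is (93, 0); the 1–2 mm differences are about the size of the camera calibration error. The top-camera x matches the two stock cartons (91.8 and 92.3).
- **Force and time:** the carton met the bar with about 23 N at the wrist during a last small press. The job was done at about 13 s of the 64 s allowed.
- **Other stock:** the right stock carton reads within 1 mm of its start. The left one had no usable "before" reading, because the check returned nothing for it, so I judged it by its final position in the row and by eye. The bins, brown box, jar, tee, flange and look-alikes looked undisturbed where the last pictures showed them. The wrench was outside those crops, and the hand did not work near it.
- **Measurements to discount:** inside the gap, two readings (yaw 0.037, width 73–74 mm) disagreed with the rest. I put that down to bin-rim pixels, as the tool force stayed near zero.

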